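Click-test the climate loggers, dock the sound ones and sync them

ROBOT

A 6-joint arm with a two-finger parallel gripper is mounted at the origin on a cart in front of the work surface, level with it; the furniture and walls round the work are solid. World frame = base frame: x ahead of the robot, y to its left, z up, the work surface at z = 0. Lengths are in m, angles in rad, forces in N, time in s.
With the tool pointing down it reaches from about 0.3 to 0.775 m from the base axis. Payload 14.6 kg.
Tool frame: the origin (TCP) lies on the centre line of the jaws, within the pads' length; the fingertips stand 19 mm ahead of it and the grasp point (between the pads) is the TCP; y points along the fingers, x is the direction in which the jaws open and shut, and the axes are right-handed (so a half turn about y gives the same grasp; the last joint's range is limited). The gripper opens to 94 mm and grips with 3 to 60 N. Pads are 16 mm wide; open, the fingers measure 119 mm over their backs; the gripper's body (75 mm by 177 mm) begins 78 mm behind the grasp point.
Start: joints at [1.204, 0.3, 1.521, -0, 1.321, -0.067], TCP at [0.162, 0.525, 0.224] pointing down, gripper open.
Joint ranges: [-3.03, 3.03], [-0.79, 2.21], [0.23, 2.52], [-1.04, 4.18], [0, 3.07], [-2.55, 2.55]. Speed limits (rad/s): [2.22, 2.22, 2.57, 3.14, 3.14, 3.14].

INTERFACE

Orientations are given as [roll, pitch, yaw] about the fixed x, y, z axes, in that order (R = Rz(yaw) Ry(pitch) Rx(roll)).
In Python, from station import ctrl, optics gives the robot as it stands.
- The arm moves only by the tool jog_arm, never from a script. Its argument "targets" is a list of rows, each a list of 3 entries, a list of its own where there are three numbers: the finger opening in cm, from 0 to 9.4, then the shift along the tool's x, y, z in cm, then the turn about the tool's y in rad. A call has 1 to 10 rows; each row is the pose to reach, as a shift and turn from the pose commanded when the call began, along the tool's axes at that moment; what a row does not reach only later rows make up. A row lasts 1/10 s, in which the tool goes at most 50 mm and 8.59 degrees, less where a joint would pass 70% of its speed; a pose out of reach is approached as far as the arm can. A call with a gripper value outside its range is refused whole. The fingers move at their own pace and stop on an object; "grip_force" is the grip in N (left out, the last holds). Time passes only in rows, so rows that repeat a pose let the fingers close. It gives the time, the measured TCP pose, the force and the opening at its end, in the units of the state.
- ctrl.get_obs(): the state, without advancing time (a new reading comes with each control period).
- optics.camera(name): name is "side" or "top" or "wrist"; returns a dict with "img" (400x640x3 uint8, red, green, blue), "range_z" (400x640 float32, m along the optical axis (not along the pixel's ray), 0 where there is no reading), "camera_matrix" (3x3 intrinsics, pixels), "k1" (the pictures are not rectified: a ray, as slopes to the right and down, at radius r is drawn at 1 + k1 r^2 times it, then the intrinsics apply), "world_to_cam" (4x4, takes a point from world to camera coordinates); the wrist camera has in their place "mount" (4x4, takes a point from camera to tool coordinates, whose origin is the TCP and whose axes are the tool frame's). Camera axes: x right, y up, looking along -z (the intrinsics and any distortion apply to the point x, -y, -z); pixel columns grow to the right and rows downward; lengths in m; the calibration is good to about 2 mm. A picture is of the moment at which its call begins: read the wrist's pose just before it.
- ctrl.hand_in(): hands the job in, once; it reports no verdict.
The state is a dict: "time_s": time; "qpos": joint angles; "joint_vel": joint speeds; "tau": joint torques, N m; "ee_pos": TCP position; "eef_rot": TCP orientation; "force": force on the tool from outside, world axes, zero at the start; "moment": the same for the moment, N m; "grip_width": finger opening in m.
Only numpy, scipy, OpenCV 4.12 (cv2) and the standard library are available. Lean on these libraries where they do the work, as an engineer would, in place of code of your own. Each camera call takes 0.05 s, during which the arm holds its last target. There are 200 camera calls.

TASK

Before the climate loggers go out to the cases, test the start button of every logger on the worktop by pressing it fully in and letting go: a logger whose button stays in is running and goes, flat and with its button still in, into a bay of the charging dock, and one whose button springs back out is set aside flat in the wooden repair tray. When all are sorted, pick up the stylus, use its tip to push the dock's recessed sync button fully in, and lay the stylus back on its rest. Leave the loupe, the egg box and the thread reel where they stand.

Things in the scene. Friction and masses are not known exactly. Their poses are not given: they have to be found in the camera images.
- logger_1: data logger, may be absent: white box 80 (x) x 50 (y) x 36 (z) mm, 0.1 to 0.2 kg, all alike. Origin: centre of underside, z up, x along the length towards the button. On top a dark display and a round grey start button, 26 mm across, 20 mm from the centre along x; its top is 50 mm above the underside when out, 41 mm when in. Grasp it across the 50 mm width.
- logger_1_button (a joint): travel of logger 1's start button in m: 0 out (cap stands 14 mm above the box), 0.009 fully in (5 mm above); takes up to 4 N. After letting go, a sound button stays in as far as it was pushed; a failed one springs back to 0. Pressing a button that stays in again does nothing.
- logger_1_flag (a joint): tested mark of logger 1 in m: white mark in a window of the +x end; 0 before the test, pushed down with the button to 0.009, stays down
- logger_2: data logger, may be absent: white box 80 (x) x 50 (y) x 36 (z) mm, 0.1 to 0.2 kg, all alike. Origin: centre of underside, z up, x along the length towards the button. On top a dark display and a round grey start button, 26 mm across, 20 mm from the centre along x; its top is 50 mm above the underside when out, 41 mm when in. Grasp it across the 50 mm width.
- logger_2_button (a joint): travel of logger 2's start button in m: 0 out (cap stands 14 mm above the box), 0.009 fully in (5 mm above); takes up to 4 N. After letting go, a sound button stays in as far as it was pushed; a failed one springs back to 0. Pressing a button that stays in again does nothing.
- logger_2_flag (a joint): tested mark of logger 2 in m: white mark in a window of the +x end; 0 before the test, pushed down with the button to 0.009, stays down
- logger_3: data logger, may be absent: white box 80 (x) x 50 (y) x 36 (z) mm, 0.1 to 0.2 kg, all alike. Origin: centre of underside, z up, x along the length towards the button. On top a dark display and a round grey start button, 26 mm across, 20 mm from the centre along x; its top is 50 mm above the underside when out, 41 mm when in. Grasp it across the 50 mm width.
- logger_3_button (a joint): travel of logger 3's start button in m: 0 out (cap stands 14 mm above the box), 0.009 fully in (5 mm above); takes up to 4 N. After letting go, a sound button stays in as far as it was pushed; a failed one springs back to 0. Pressing a button that stays in again does nothing.
- logger_3_flag (a joint): tested mark of logger 3 in m: white mark in a window of the +x end; 0 before the test, pushed down with the button to 0.009, stays down
- logger_4: data logger, may be absent: white box 80 (x) x 50 (y) x 36 (z) mm, 0.1 to 0.2 kg, all alike. Origin: centre of underside, z up, x along the length towards the button. On top a dark display and a round grey start button, 26 mm across, 20 mm from the centre along x; its top is 50 mm above the underside when out, 41 mm when in. Grasp it across the 50 mm width.
- logger_4_button (a joint): travel of logger 4's start button in m: 0 out (cap stands 14 mm above the box), 0.009 fully in (5 mm above); takes up to 4 N. After letting go, a sound button stays in as far as it was pushed; a failed one springs back to 0. Pressing a button that stays in again does nothing.
- logger_4_flag (a joint): tested mark of logger 4 in m: white mark in a window of the +x end; 0 before the test, pushed down with the button to 0.009, stays down
- logger_5: data logger, may be absent: white box 80 (x) x 50 (y) x 36 (z) mm, 0.1 to 0.2 kg, all alike. Origin: centre of underside, z up, x along the length towards the button. On top a dark display and a round grey start button, 26 mm across, 20 mm from the centre along x; its top is 50 mm above the underside when out, 41 mm when in. Grasp it across the 50 mm width.
- logger_5_button (a joint): travel of logger 5's start button in m: 0 out (cap stands 14 mm above the box), 0.009 fully in (5 mm above); takes up to 4 N. After letting go, a sound button stays in as far as it was pushed; a failed one springs back to 0. Pressing a button that stays in again does nothing.
- logger_5_flag (a joint): tested mark of logger 5 in m: white mark in a window of the +x end; 0 before the test, pushed down with the button to 0.009, stays down
- dock: fixed grey charging dock, 80 (x) x 344 (y) mm, +x away from the robot. Origin: on the worktop under the middle bay. Bays at y = -96, 0, 96 mm, each for one logger lying lengthwise along y, either way round, on the 8 mm plate; above it ribs between bays 8 mm high, 90 mm apart; side lips 6 mm high, 60 mm apart, at bay ends (middle open). Black head, 50 mm wide, 62 high, at y = 172 mm.
- sync (a joint): travel of the white sync button (12 mm across) in an 18 x 18 mm hole in the front (-x) face of the dock's head, hole's mouth centred at dock x = -38, y = 172, z = 36 mm. Pushed along dock +x: 0 out (8 mm inside the mouth), 0.005 m fully in (13 mm inside); spring, 1 N at first, 4 N fully in; comes back out when let go.
- repair_tray: fixed open wooden tray, outside 130 (x) x 210 (y) x 25 (z) mm, walls 5 mm, floor 5 mm thick. Origin: centre of the underside. Holds two loggers side by side, lengths along the tray's x.
- stylus: loose stylus lying along its x: square dark wooden handle 14 x 14 x 90 mm (x from -45 to 45 mm), then a brass collar and a 6 mm thick steel tip to x = 91 mm, 0.05 kg. Origin: middle of the handle's underside; grip it there, across y.
- stylus_tip (a point): end of the steel tip, 91 mm along the stylus's x from its origin and on its centre line, 7 mm above the underside
- rest: fixed wooden stylus rest. Base 76 (x) x 44 (y) x 6 mm; two saddles at x = -30 and 30 mm, floor 30 mm high, flared cheeks to 44 mm high, 18 to 30 mm apart; 52 mm between the saddles is free for fingers. The stylus lies in it along x (at the start tip to +x), its origin 30 mm above the rest's. Origin: centre of the underside.
- loupe: bystander: black stand loupe, 45 mm across, 36 mm high, origin under its centre
- egg_box: bystander: small specimen box with an egg, 53 x 50 x 36 mm, origin under its centre
- tag_reel: bystander: cream reel of thread, 44 mm across, 34 mm high, origin under its centre
Things that resemble listed ones, but are neither listed nor needed, are in the scene too. Leave any blue or green look-alike of the logger_3 alone.

How it is judged:
On the way, in this order (a step that is already met when the one before it is completed fails the run):
1. every logger has been tested and lies in a dock bay with its button in, or in the repair tray with its button out (value of joint each of logger_1_flag, logger_2_flag, logger_3_flag, logger_4_flag, logger_5_flag above 0.0065 m and angle between each of logger_1, logger_2, logger_3, logger_4, logger_5's own z axis and vertical below 0.12 rad and ((value of joint logger_1_button above 0.0065 m and x of logger_1 in the frame of dock between -0.015 and 0.015 m and (y of logger_1 in the frame of dock between -0.111 and -0.081 m or y of logger_1 in the frame of dock between -0.015 and 0.015 m or y of logger_1 in the frame of dock between 0.081 and 0.111 m) and z of logger_1 in the frame of dock between 0.003 and 0.013 m and angle between the x axis of logger_1 and the y axis of dock, either way round below 0.25 rad) or (value of joint logger_1_button below 0.003 m and x of logger_1 in the frame of repair_tray between -0.06 and 0.06 m and y of logger_1 in the frame of repair_tray between -0.1 and 0.1 m and z of logger_1 in the frame of repair_tray between 0 and 0.012 m)) and ((value of joint logger_2_button above 0.0065 m and x of logger_2 in the frame of dock between -0.015 and 0.015 m and (y of logger_2 in the frame of dock between -0.111 and -0.081 m or y of logger_2 in the frame of dock between -0.015 and 0.015 m or y of logger_2 in the frame of dock between 0.081 and 0.111 m) and z of logger_2 in the frame of dock between 0.003 and 0.013 m and angle between the x axis of logger_2 and the y axis of dock, either way round below 0.25 rad) or (value of joint logger_2_button below 0.003 m and x of logger_2 in the frame of repair_tray between -0.06 and 0.06 m and y of logger_2 in the frame of repair_tray between -0.1 and 0.1 m and z of logger_2 in the frame of repair_tray between 0 and 0.012 m)) and ((value of joint logger_3_button above 0.0065 m and x of logger_3 in the frame of dock between -0.015 and 0.015 m and (y of logger_3 in the frame of dock between -0.111 and -0.081 m or y of logger_3 in the frame of dock between -0.015 and 0.015 m or y of logger_3 in the frame of dock between 0.081 and 0.111 m) and z of logger_3 in the frame of dock between 0.003 and 0.013 m and angle between the x axis of logger_3 and the y axis of dock, either way round below 0.25 rad) or (value of joint logger_3_button below 0.003 m and x of logger_3 in the frame of repair_tray between -0.06 and 0.06 m and y of logger_3 in the frame of repair_tray between -0.1 and 0.1 m and z of logger_3 in the frame of repair_tray between 0 and 0.012 m)) and ((value of joint logger_4_button above 0.0065 m and x of logger_4 in the frame of dock between -0.015 and 0.015 m and (y of logger_4 in the frame of dock between -0.111 and -0.081 m or y of logger_4 in the frame of dock between -0.015 and 0.015 m or y of logger_4 in the frame of dock between 0.081 and 0.111 m) and z of logger_4 in the frame of dock between 0.003 and 0.013 m and angle between the x axis of logger_4 and the y axis of dock, either way round below 0.25 rad) or (value of joint logger_4_button below 0.003 m and x of logger_4 in the frame of repair_tray between -0.06 and 0.06 m and y of logger_4 in the frame of repair_tray between -0.1 and 0.1 m and z of logger_4 in the frame of repair_tray between 0 and 0.012 m)) and ((value of joint logger_5_button above 0.0065 m and x of logger_5 in the frame of dock between -0.015 and 0.015 m and (y of logger_5 in the frame of dock between -0.111 and -0.081 m or y of logger_5 in the frame of dock between -0.015 and 0.015 m or y of logger_5 in the frame of dock between 0.081 and 0.111 m) and z of logger_5 in the frame of dock between 0.003 and 0.013 m and angle between the x axis of logger_5 and the y axis of dock, either way round below 0.25 rad) or (value of joint logger_5_button below 0.003 m and x of logger_5 in the frame of repair_tray between -0.06 and 0.06 m and y of logger_5 in the frame of repair_tray between -0.1 and 0.1 m and z of logger_5 in the frame of repair_tray between 0 and 0.012 m))), for 0.2 s.
2. the sync button is pushed fully in with the stylus (value of joint sync above 0.0038 m and contact force between stylus and dock above 0.5 N), for 0.1 s.
At the end, for the whole second after the job is handed in: Every logger has its tested mark down; with button in (6.5 mm or more) it lies flat in a dock bay (within 15 mm, along the row), with button out flat on the repair tray's floor; stylus on its rest (within 20 mm lengthwise, 12 mm across, 0.15 rad); sync button out; all at rest (all of step 1 and linear speed of each of logger_1, logger_2, logger_3, logger_4, logger_5, stylus below 0.02 m/s and x of stylus in the frame of rest between -0.02 and 0.02 m and y of stylus in the frame of rest between -0.012 and 0.012 m and z of stylus in the frame of rest between 0.025 and 0.05 m and angle between the x axis of stylus and the x axis of rest, either way round below 0.15 rad and value of joint sync below 0.002 m); the robot touches nothing.
It fails at once if the loupe is displaced by more than 30 mm (distance of loupe from where it was at the start of the episode above 0.03 m).
It fails at once if the egg box is displaced by more than 30 mm (distance of egg_box from where it was at the start of the episode above 0.03 m).
It fails at once if the thread reel is displaced by more than 30 mm (distance of tag_reel from where it was at the start of the episode above 0.03 m).
Of logger_1, logger_2, logger_3, logger_4, logger_5 only 4 to 5 are there at a start; the rules pass over those that are not, and their reading is None.
At some moment in a run one of logger_1, logger_2, logger_3, logger_4, logger_5 may be knocked a few centimetres aside while the robot is not near it.
Once in a run the grip may slacken for a moment while it holds something.
It also fails if it takes over 210 s, if anything falls off the work surface, if the arm or the gripper's body presses on something with over 40 N, if the wrist force passes 120 N, or if a joint passes its speed limit or range.

## Working session

There is one attempt and no reset: what is moved stays moved. The work goes in short steps, Python scripts to look and compute and a tool call to move; the robot and the scene stay as the last step left them, time stands still between calls to the robot, and variables do not carry over. Pictures are saved under pics/ and viewed, about 12 in all and at most 16, crops included, and the job is handed in when it is done.

Besides the shell and the picture viewer there is one more tool, called after "Request:" by a JSON object that holds its "fn" and its "kwargs". jog_arm: Moves the arm, as the interface text tells. Its arguments: {"type":"object","properties":{"targets":{"type":"array","items":{"type":"array"}},"grip_force":{"type":"number"}},"required":["targets"]}

```bash
ls; mkdir -p pics
cat > h.py <<'E'
import numpy as np, cv2
from station import ctrl, optics
from scipy.spatial.transform import Rotation as R
def tool():
    o=ctrl.get_obs(); T=np.eye(4); T[:3,:3]=R.from_euler('xyz',o['eef_rot']).as_matrix(); T[:3,3]=o['ee_pos']; return T,o
def shot(name,save=None):
    T,o=tool(); c=optics.camera(name)
    c['c2w']=T@c['mount'] if name=='wrist' else np.linalg.inv(c['world_to_cam'])
    if save: cv2.imwrite('pics/'+save,c['img'][:,:,::-1])
    return c
def rays(c,uv):
    K=c['camera_matrix']; uv=np.asarray(uv,float).reshape(-1,2)
    d=cv2.undistortPoints(uv.reshape(-1,1,2),K,np.array([c['k1'],0,0,0,0.])).reshape(-1,2)
    return np.c_[d[:,0],-d[:,1],-np.ones(len(d))]
def onplane(c,uv,z):
    r=rays(c,uv)@c['c2w'][:3,:3].T; o=c['c2w'][:3,3]
    return o+r*((z-o[2])/r[:,2])[:,None]
def cloud(c):
    v,u=np.mgrid[0:400,0:640]; r=rays(c,np.c_[u.ravel(),v.ravel()])
    p=(r*c['range_z'].reshape(-1,1))@c['c2w'][:3,:3].T+c['c2w'][:3,3]
    p[c['range_z'].ravel()==0]=np.nan
    return p.reshape(400,640,3)
def px(c,P):
    w=np.linalg.inv(c['c2w']); p=np.atleast_2d(P)@w[:3,:3].T+w[:3,3]; s=np.c_[p[:,0],-p[:,1]]/-p[:,2:]
    s=s*(1+c['k1']*(s**2).sum(1,keepdims=True)); K=c['camera_matrix']
    return s@K[:2,:2].T+K[:2,2]
E
python3 - <<'E'
from h import *
c=shot('top','top0.png'); s=shot('side','side0.png')
T,o=tool(); print(o); print(c['c2w'],c['camera_matrix'],c['k1'],(c['range_z']>0).mean()); print(s['c2w'])
w=optics.camera('wrist');print(w['mount'])
E
```

```text
pics
{'time_s': 0.1, 'qpos': array([ 1.20442717e+00,  3.00421326e-01,  1.52152629e+00, -9.95521808e-06,
        1.32069703e+00, -6.65798601e-02]), 'joint_vel': array([-0.00226787, -0.0029977 , -0.00096498, -0.00022184, -0.00144641,
       -0.00090636]), 'tau': array([ 1.04725291e-04, -5.32633245e+01, -3.53283763e+01,  7.08608120e-02,
        2.35342188e-02, -3.71461965e-05]), 'ee_pos': array([0.16234141, 0.52526632, 0.2239368 ]), 'eef_rot': array([-1.57073596e+00,  1.05029867e-03,  1.27100953e+00]), 'force': array([ 0.5395624 , -0.14742801, -0.26666571]), 'moment': array([-0.00222476,  0.01888543, -0.01761688]), 'grip_width': 0.09384547644023095}
[[-0.01728425  0.99003929 -0.13972639  0.46209834]
 [-0.99928483 -0.01240433  0.03572063  0.05164545]
 [ 0.03363161  0.14024387  0.98954564  0.98925401]
 [ 0.          0.          0.          1.        ]] [[389.35566235   0.         317.85318698]
 [  0.         389.35566235 199.93920321]
 [  0.           0.           1.        ]] -0.07108140645276043 0.99600390625
[[ 0.88886982  0.29857591 -0.34750951  0.28180292]
 [-0.45815766  0.5769211  -0.6762053  -0.63309875]
 [-0.00141304  0.76027263  0.64960259  0.68510167]
 [ 0.          0.          0.          1.        ]]
[[ 9.99999936e-01 -2.73546383e-04  2.30954080e-04  1.34124163e-03]
 [ 2.89013475e-04  2.36120434e-01 -9.71723756e-01 -1.60689975e-01]
 [ 2.11278541e-04  9.71723760e-01  2.36120498e-01  6.74904948e-02]
 [ 0.00000000e+00  0.00000000e+00  0.00000000e+00  1.00000000e+00]]
```

View pics/top0.png

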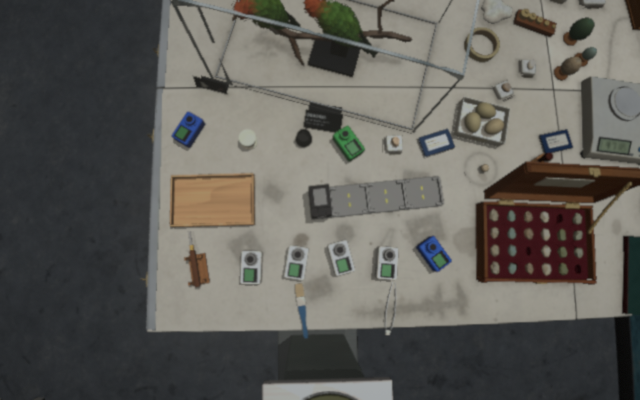

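View pics/side0.png

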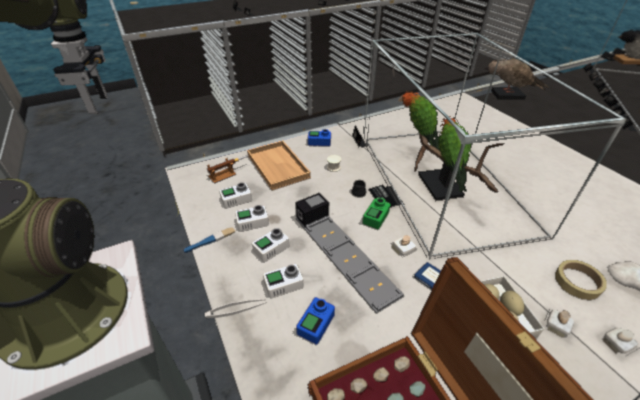

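```bash
cat >> h.py <<'E'
def blobs(c,zlo=0.02,zhi=0.08,amin=60):
    P=cloud(c); z=P[:,:,2]; m=((z>zlo)&(z<zhi)).astype(np.uint8)
    n,l,st,ce=cv2.connectedComponentsWithStats(m,connectivity=4); out=[]
    for i in range(1,n):
        if st[i,4]<amin: continue
        q=P[l==i]; col=c['img'][l==i].mean(0).astype(int)
        t=q[q[:,2]<0.0405] if 1 else q
        r=cv2.minAreaRect((q[:,:2]*1000).astype(np.float32))
        b=q[q[:,2]>0.041]
        out.append((ce[i].astype(int),st[i,4],np.round(np.nanmedian(q[:,2])*1000),col,np.round(r[0],1),np.round(r[1],1),round(r[2],1),len(b),np.round(b.mean(0)[:2]*1000) if len(b) else None))
    return out
E
python3 - <<'E'
from h import *
c=shot('top'); 
P=cloud(c)
for u,v in [(251,300),(296,240),(280,150),(200,300),(215,200),(345,198),(385,198),(425,190),(319,200)]: print((u,v),np.round(P[v,u]*1000))
for b in blobs(c): print(*b)
print(px(c,[[0.162,0.525,0.224],[0,0,0],[.5,0,0]]))
# tilt of table
m=np.abs(P[:,:,2])<0.02; q=P[m]; print(np.linalg.lstsq(np.c_[q[:,:2],np.ones(len(q))],q[:,2],rcond=None)[0])
E
```

```text
(251, 300) [353. 186.   0.]
(296, 240) [500.  73.   1.]
(280, 150) [735. 113.  -1.]
(200, 300) [355. 313.  -0.]
(215, 200) [604. 278.   5.]
(345, 198) [605. -53.   7.]
(385, 198) [ 603. -156.    9.]
(425, 190) [ 623. -262.    9.]
(319, 200) [593.  15.  63.]
[496  10] 518 31.0 [135 135 127] [1132.3 -503.5] [89.7 67.1] 82.3 10 [1138. -500.]
[635  10] 171 30.0 [33 22 12] [1156.9 -947.5] [89.7 10.9] 3.0 25 [1172. -946.]
[535  20] 422 25.0 [85 69 49] [1108.3 -619.4] [121.6  40. ] 69.8 26 [1121. -583.]
[578  31] 288 62.0 [37 42 34] [1063. -719.] [55.2 35. ] 33.6 266 [1059. -715.]
[486  43] 281 23.0 [107 100  80] [1032.  -456.4] [81.8 95.2] 75.3 0 None
[294  46] 194 56.0 [65 58 51] [1004.9   72. ] [76.8 30.1] 46.5 148 [1002.   74.]
[338  49] 211 50.0 [27 27 24] [992.3 -46.7] [19.6 49.2] 5.7 138 [992. -43.]
[588  53] 164 48.0 [66 69 62] [1001.1 -749.7] [31.8 25.2] 42.5 110 [1001. -749.]
[570  65] 306 61.0 [76 68 56] [ 955.6 -680.2] [45.4 36.7] 64.7 279 [ 954. -676.]
[530  64] 75 31.0 [126 124 117] [ 970.3 -578.4] [22.9 25.6] 23.2 0 None
[209  82] 201 34.0 [38 37 34] [908.2 294.8] [90.4  8.7]
[... 868 characters left out ...]
.  14.]
[536 237] 10323 35.0 [66 41 35] [ 492.8 -540.3] [304.  230.2] 86.8 2913 [ 524. -542.]
[193 264] 352 42.0 [91 71 55] [456.9 321.7] [137.   40.8] 9.2 219 [437. 317.]
[434 253] 670 35.0 [ 50  72 104] [ 459.9 -270.8] [81.3 50.8] 32.1 82 [ 476. -259.]
[340 257] 677 36.0 [119 127 120] [455.4 -36.3] [80.7 50.4] 14.2 96 [474. -31.]
[295 262] 680 36.0 [119 127 119] [445.6  73.5] [49.9 80.1] 80.2 93 [465.  70.]
[386 262] 695 36.0 [117 124 117] [ 440.4 -150.3] [51.1 81.3] 83.2 98 [ 459. -152.]
[251 266] 709 36.0 [116 124 116] [435.8 182.2] [50.8 81.5] 87.3 98 [454. 181.]
[[ 59.2153726  414.94573313]
 [328.70402022 445.43152471]
 [324.83030722 239.62110583]]
[ 0.00089705 -0.00049721  0.00022538]
```

```bash
cat >> h.py <<'E'
def go(xyz_mm,yaw_deg):
    T,o=tool(); d=T[:3,:3].T@(np.array(xyz_mm)/1000-T[:3,3])
    y=np.degrees(o['eef_rot'][2]); t=-(yaw_deg-y); t=(t+180)%360-180
    print('shift cm',np.round(d*100,2),'turn',round(np.radians(t),3),'now',np.round(T[:3,3]*1000,1),round(y,2))
E
python3 - <<'E'
from h import *
c=shot('top'); P=cloud(c)
# dock plate: height 5..20mm near
z=P[:,:,2]; m=(z>.005)&(z<.025)&(P[:,:,0]>.54)&(P[:,:,0]<.68)&(P[:,:,1]<0.03)&(P[:,:,1]>-.36)
n,l,st,ce=cv2.connectedComponentsWithStats(m.astype(np.uint8),connectivity=4); i=1+st[1:,4].argmax()
q=P[l==i]; print(len(q),cv2.minAreaRect((q[:,:2]*1000).astype(np.float32)))
# head top
m=(z>.055)&(z<.07)&(abs(P[:,:,0]-.594)<.06)&(abs(P[:,:,1]-.014)<.05); print(cv2.minAreaRect((P[m][:,:2]*1000).astype(np.float32)))
go([455.8,181.3,100],87.3)
E
```

```text
3127 ((610.2808837890625, -158.2127685546875), (80.04488372802734, 291.50653076171875), 5.181909561157227)
((594.467529296875, 13.796764373779297), (76.39474487304688, 49.90629196166992), 5.073140621185303)
shift cm [-24.2   12.43 -38.19] turn -0.253 now [162.4 525.4 224.2] 72.82
```

Candidates for loggers: white ones at (251,267), (296,263), (341,258) and (387,263). Look-alikes to leave alone are blue at (187,129) and (433,253), and green at (348,143). I choose the four white ones and will check them with the wrist camera on the way.

Request:
{"fn": "jog_arm", "kwargs": {"targets": [[9.4,[-24.2,0,-38.2],-0.253],[9.4,[-24.2,0,-38.2],-0.253],[0,[-24.2,0,-38.2],-0.253],[0,[-24.2,0,-38.2],-0.253],[0,[-24.2,0,-38.2],-0.253],[0,[-24.2,0,-38.2],-0.253],[0,[-24.2,0,-38.2],-0.253],[0,[-24.2,0,-38.2],-0.253],[0,[-24.2,0,-38.2],-0.253],[0,[-24.2,0,-38.2],-0.253]], "grip_force": 20}}

```text
time_s: 1.25
ee_pos: [0.4582, 0.1778, 0.2243]
eef_rot: [-1.571, 0.001, 1.52]
force: [-0.8, 0.1, 1.1]
grip_width: 0.0335
```

Run:
```python
from h import *
c=shot('wrist','w1.png')
for b in blobs(c,amin=1000): print(*b)
go([455.8,181.3,75],87.3)
```

```text
[457 157] 2100 43.0 [108  77  50] [456.4 322.1] [136.9  41.9] 10.4 1429 [436. 318.]
[329 156] 3440 37.0 [146 158 143] [435.1 184.1] [50. 80.] 87.1 492 [454. 183.]
[229 170] 3450 37.0 [162 174 162] [444.4  74. ] [49.7 80.7] 80.1 495 [463.  72.]
[ 35 176] 3597 37.0 [135 145 134] [ 438.7 -148.8] [52. 80.] 84.0 546 [ 458. -148.]
[134 184] 3514 37.0 [144 155 144] [454.7 -35.3] [80.7 51.4] 14.7 522 [473. -29.]
shift cm [ 0.21 14.92  0.16] turn -0.004 now [457.3 179.1 224.2] 87.1
```

View pics/w1.png

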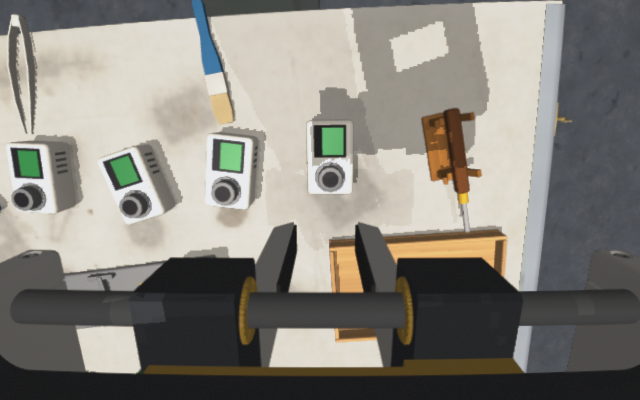

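The wrist view confirms four white loggers with their buttons out, at pixels (330,157), (229,170), (134,184) and (40,176). The stylus lies on its rest at (455,150) with the tip towards the tray. Now the first press.

Request:
{"fn": "jog_arm", "kwargs": {"targets": [[0,[0.2,7,0.3],0],[0,[0.2,12,0.3],0],[0,[0.2,14.5,0.3],0],[0,[0.2,14.5,0.3],0],[0,[0.2,15.2,0.3],0],[0,[0.2,15.7,0.3],0],[0,[0.2,16.2,0.3],0],[0,[0.2,16.5,0.3],0],[0,[0.2,16.5,0.3],0]]}}

```text
time_s: 2.2
ee_pos: [0.4537, 0.1839, 0.0603]
eef_rot: [-1.573, -0.001, 1.524]
force: [1.5, 2.4, 2.7]
grip_width: 0.0004
```

Request:
{"fn": "jog_arm", "kwargs": {"targets": [[0,[0,0.2,0],0],[0,[0,0.35,0],0],[0,[0,0.35,0],0]]}}

```text
time_s: 2.5
ee_pos: [0.4542, 0.184, 0.0597]
eef_rot: [-1.574, -0.001, 1.524]
force: [-16.2, -4.4, 48.8]
grip_width: 0.0003
```

Request:
{"fn": "jog_arm", "kwargs": {"targets": [[0,[0,-4,0],0],[0,[0,-9,0],0],[0,[-5,-11,-0.8],0],[0,[-10,-11,-1.6],0],[0,[-11.3,-11,-1.6],0],[0,[-11.3,-11,-1.6],0],[0,[-11.3,-11,-1.6],0]]}}

```text
time_s: 3.2
ee_pos: [0.4637, 0.0701, 0.1661]
eef_rot: [-1.571, -0.0, 1.523]
force: [0.1, -0.2, -0.5]
grip_width: 0.0009
```

```bash
cat >> h.py <<'E'
def caps(c):
    "per white logger: button height"
    for b in blobs(c,amin=900):
        s=sorted(b[5])
        if s[1]<95 and s[1]>60: print(*b)
E
python3 - <<'E'
from h import *
c=shot('wrist')
P=cloud(c)
for b in blobs(c,amin=900): print(*b)
for x,y in [(455.4,182),(464.7,70.3),(474,-30),(459,-151)]:
    m=np.hypot(P[:,:,0]-x/1e3,P[:,:,1]-y/1e3)<.01; print((x,y),m.sum(),np.nanmedian(P[m][:,2]))
go([464.7,70.3,75],87.3)
E
```

```text
[598 153] 3499 42.0 [110  75  48] [456.3 321.6] [136.2  41.9] 9.8 2070 [435. 317.]
[448 152] 5173 37.0 [130 140 124] [434.4 183.3] [50.  80.4] 87.5 473 [454. 183.]
[327 168] 4815 37.0 [134 145 129] [444.2  73.6] [50.2 80.1] 80.3 698 [463.  70.]
[ 89 174] 5119 37.0 [135 146 135] [ 439. -149.] [51.4 80.2] 83.5 777 [ 458. -149.]
[209 184] 4908 37.0 [155 167 155] [454.1 -35.4] [80.9 50. ] 14.0 714 [472. -30.]
[  9 215] 915 31.0 [ 22  58 118] [ 478.  -243.5] [29.1 62.2] 75.2 0 None
[524 256] 1397 25.0 [173 133  85] [555.1 282.4] [ 36.7 209.7] 1.1 0 None
[500 359] 946 25.0 [160 125  83] [663.9 254.9] [153.6  37.4] 77.5 0 None
(455.4, 182) 394 0.04177614140516411
(464.7, 70.3) 1181 0.17388665129154343
(474, -30) 387 0.051029224891635194
(459, -151) 368 0.051006888147604235
shift cm [-0.02  9.1  -0.11] turn 0.0 now [463.7  70.6 166. ] 87.33
```

Request:
{"fn": "jog_arm", "kwargs": {"targets": [[0,[0,4.5,-0.1],0],[0,[0,9,-0.1],0],[0,[0,9.2,-0.1],0],[0,[0,9.7,-0.1],0],[0,[0,10.2,-0.1],0],[0,[0,10.6,-0.1],0],[0,[0,10.9,-0.1],0],[0,[0,10.9,-0.1],0],[0,[0,10.9,-0.1],0]]}}

```text
time_s: 4.15
ee_pos: [0.466, 0.0703, 0.0599]
eef_rot: [-1.574, -0.001, 1.524]
force: [-10.5, 1.3, 31.4]
grip_width: 0.0003
```

Request:
{"fn": "jog_arm", "kwargs": {"targets": [[0,[0,-4,0],0],[0,[0,-9,0],0],[0,[-5,-11,-0.7],0],[0,[-10,-11,-1.4],0],[0,[-10,-11,-1.4],0],[0,[-10,-11,-1.4],0]]}}

```text
time_s: 4.75
ee_pos: [0.4741, -0.0316, 0.1675]
eef_rot: [-1.572, 0.0, 1.522]
force: [-1.5, 0.3, -1.2]
grip_width: 0.0007
```

```bash
cat >> h.py <<'E'
def butt(c,l):
    P=cloud(c)
    for b in blobs(c,amin=900): print(*b)
    for x,y in l:
        m=np.hypot(P[:,:,0]-x/1e3,P[:,:,1]-y/1e3)<.01; print((x,y),m.sum(),np.nanmedian(P[m][:,2]))
E
python3 - <<'E'
from h import *
c=shot('wrist'); butt(c,[(455.4,182),(464.7,70.3),(459,-151)])
go([473.7,-30.6,57],87.3)
E
```

```text
[557 135] 5437 37.0 [146 157 146] [434.3 183. ] [51.1 79.8] 87.0 431 [454. 183.]
[437 151] 5123 37.0 [127 137 122] [444.1  73. ] [49.7 81.1] 80.4 465 [464.  70.]
[194 157] 5069 37.0 [153 164 152] [ 439.3 -148.8] [49.8 80.7] 84.0 776 [ 458. -150.]
[317 168] 4770 37.0 [141 153 138] [454.1 -36.3] [80.3 50.3] 14.0 693 [472. -31.]
[ 73 186] 5041 37.0 [ 39  84 131] [ 459.3 -269. ] [80.2 50.9] 34.7 750 [ 475. -256.]
[568 250] 974 25.0 [170 130  83] [544.9 223.3] [ 49.2 124.1] 25.9 0 None
(455.4, 182) 381 0.04160651469579979
(464.7, 70.3) 398 0.041754391009586056
(459, -151) 399 0.050984950521792693
shift cm [-0.   11.02  0.03] turn -0.001 now [474.  -30.6 167.2] 87.26
```

B is sound too. Pressing C.

Request:
{"fn": "jog_arm", "kwargs": {"targets": [[0,[0,4.5,0],0],[0,[0,9,0],0],[0,[0,9.3,0],0],[0,[0,9.8,0],0],[0,[0,10.3,0],0],[0,[0,10.7,0],0],[0,[0,11,0],0],[0,[0,11,0],0],[0,[0,11,0],0]]}}

```text
time_s: 5.7
ee_pos: [0.4753, -0.0305, 0.0597]
eef_rot: [-1.574, -0.0, 1.524]
force: [-8.6, 4.6, 28.9]
grip_width: 0.0005
```

Request:
{"fn": "jog_arm", "kwargs": {"targets": [[0,[0,-4,0],0],[0,[0,-9,0],0],[0,[-5,-11,0.4],0],[0,[-10,-11,0.8],0],[0,[-12,-11,0.9],0],[0,[-12,-11,0.9],0],[0,[-12,-11,0.9],0]]}}

```text
time_s: 6.4
ee_pos: [0.4594, -0.1501, 0.1673]
eef_rot: [-1.571, 0.0, 1.523]
force: [-0.5, 0.2, -0.2]
grip_width: 0.0006
```

Run:
```python
from h import *
c=shot('wrist'); butt(c,[(455.4,182),(464.7,70.3),(473.7,-30.6),(459,-151)])
go([459,-151.3,57],87.3)
```

```text
[562 162] 5210 37.0 [150 161 150] [444.4  72.6] [51.3 80.7] 80.7 443 [464.  70.]
[323 167] 4782 37.0 [141 153 136] [ 439.4 -150. ] [50.1 80.3] 84.0 694 [ 458. -152.]
[ 44 200] 11486 36.0 [102  62  49] [ 469.1 -430.2] [ 87.8 171.2] 87.5 3749 [ 450. -397.]
[446 177] 4913 37.0 [138 149 135] [453.3 -36.7] [79.7 50.6] 14.3 755 [472. -33.]
[196 195] 4825 37.0 [ 58 106 155] [ 459.  -269.6] [81.2 50.2] 34.3 710 [ 475. -257.]
[493 281] 1171 37.0 [38 36 36] [561.7  11. ] [18.3 50.7] 9.5 512 [555.  12.]
[498 343] 2207 63.0 [85 83 82] [608.6  14.9] [44.9 50.4] 4.3 2078 [609.  11.]
(455.4, 182) 0 nan
(464.7, 70.3) 360 0.04180293961263093
(473.7, -30.6) 385 0.050915114737607126
(459, -151) 1627 0.17853177104224033
shift cm [-0.18 11.02  0.05] turn 0.0 now [ 459.5 -149.5  167.2] 87.32
  return np.nanmean(a, axis, out=out, keepdims=keepdims)
```

Request:
{"fn": "jog_arm", "kwargs": {"targets": [[0,[-0.2,4.5,0],0],[0,[-0.2,9,0],0],[0,[-0.2,9.3,0],0],[0,[-0.2,9.8,0],0],[0,[-0.2,10.3,0],0],[0,[-0.2,10.7,0],0],[0,[-0.2,11,0],0],[0,[-0.2,11,0],0],[0,[-0.2,11,0],0]]}}

```text
time_s: 7.35
ee_pos: [0.4606, -0.1523, 0.0599]
eef_rot: [-1.574, 0.001, 1.524]
force: [-9.1, 6.3, 31.7]
grip_width: 0.0006
```

Request:
{"fn": "jog_arm", "kwargs": {"targets": [[0,[0,-4,0],0],[5,[0,-8,1],0],[9,[0,-11,2],0],[9,[0,-11,2],0],[9,[0,-11,2],0],[9,[0,-11,2],0],[9,[0,-11,2],0]]}}

```text
time_s: 8.05
ee_pos: [0.4391, -0.151, 0.166]
eef_rot: [-1.569, -0.001, 1.524]
force: [0.6, -0.1, 0.1]
grip_width: 0.0447
```

Run:
```python
from h import *
c=shot('wrist'); butt(c,[(464.7,70.3),(473.7,-30.6),(459,-151)])
go([439.4,-150,27],83.8)
```

```text
[561 183] 5008 37.0 [151 163 151] [443.7  72.7] [51.3 80. ] 80.1 407 [463.  69.]
[ 46 211] 9863 36.0 [104  63  49] [ 458.2 -431.7] [ 91.2 151. ] 86.7 3366 [ 440. -397.]
[325 189] 4646 37.0 [151 163 148] [ 439.4 -149.9] [50.1 80.4] 84.1 487 [ 459. -152.]
[446 199] 4730 37.0 [143 155 141] [453.2 -36.6] [79.3 50.3] 14.8 710 [472. -33.]
[199 215] 4585 37.0 [ 57 106 155] [ 459.2 -269.7] [80.8 50.6] 35.1 675 [ 474. -257.]
(464.7, 70.3) 332 0.04179493404516582
(473.7, -30.6) 365 0.050910581312061665
(459, -151) 369 0.041966255035601085
shift cm [ 0.09 13.9  -0.04] turn 0.061 now [ 439.2 -151.   166. ] 87.32
```

Request:
{"fn": "jog_arm", "kwargs": {"targets": [[7,[0.1,0,0],0.06],[7,[0.1,5,0],0.06],[7,[0.1,8,0],0.06],[7,[0.1,12,0],0.06],[7,[0.1,13.9,0],0.06],[7,[0.1,13.9,0],0.06],[4,[0.1,13.9,0],0.06],[4,[0.1,13.9,0],0.06],[4,[0.1,13.9,0],0.06],[4,[0.1,13.9,0],0.06]], "grip_force": 25}}

```text
time_s: 9.1
ee_pos: [0.44, -0.1504, 0.0291]
eef_rot: [-1.573, 0.001, 1.464]
force: [-0.9, 0.3, 7.6]
grip_width: 0.0497
```

Request:
{"fn": "jog_arm", "kwargs": {"targets": [[4,[0,0,0],0],[4,[0,0,0],0],[4,[0,-3,0],0],[4,[0,-8,0],0],[4,[0,-10,0],0],[4,[0,-10,0],0]]}}

```text
time_s: 9.7
ee_pos: [0.4406, -0.1506, 0.1311]
eef_rot: [-1.576, 0.002, 1.464]
force: [0.2, -0.8, -2.1]
grip_width: 0.0497
```

Run:
```python
from h import *
go([618.5,-253.6,100],5.1); print(tool()[1]['grip_width'])
```

```text
shift cm [ -8.34   3.23 -18.77] turn 1.375 now [ 440.6 -150.6  131.1] 83.89
0.04966880212181775
```

Request:
{"fn": "jog_arm", "kwargs": {"targets": [[4,[-2,0,-4],0.15],[4,[-4,0,-8],0.3],[4,[-6,0,-12],0.45],[4,[-8.3,0,-16],0.6],[4,[-8.3,0,-18.8],0.75],[4,[-8.3,0,-18.8],0.9],[4,[-8.3,0,-18.8],1.05],[4,[-8.3,0,-18.8],1.2],[4,[-8.3,0,-18.8],1.35],[4,[-8.3,0,-18.8],1.375]]}}

```text
time_s: 10.7
ee_pos: [0.617, -0.2525, 0.1262]
eef_rot: [-1.57, 0.002, 0.086]
force: [-0.6, -0.4, -0.6]
grip_width: 0.0498
```

Request:
{"fn": "jog_arm", "kwargs": {"targets": [[4,[0,0,0],0],[4,[0,0,0],0]]}}

```text
time_s: 10.9
ee_pos: [0.6173, -0.2527, 0.1274]
eef_rot: [-1.57, 0.001, 0.092]
force: [0.9, 1.0, -0.8]
grip_width: 0.0498
```

Run:
```python
from h import *
go([618.5,-253.6,37],5.1); print(tool()[1]['grip_width'])
c=shot('wrist','w2.png'); P=cloud(c)
for b in blobs(c,zlo=.1,zhi=.2,amin=900): print(*b)
c=shot('wrist')
```

```text
shift cm [ 0.11  9.04 -0.11] turn 0.003 now [ 617.3 -252.7  127.4] 5.29
0.04978177437801713
[325 237] 17160 136.0 [123 132 117] [ 617.3 -241.7] [74.6 64.1] 4.9 17160 [ 617. -239.]
```

View pics/w2.png

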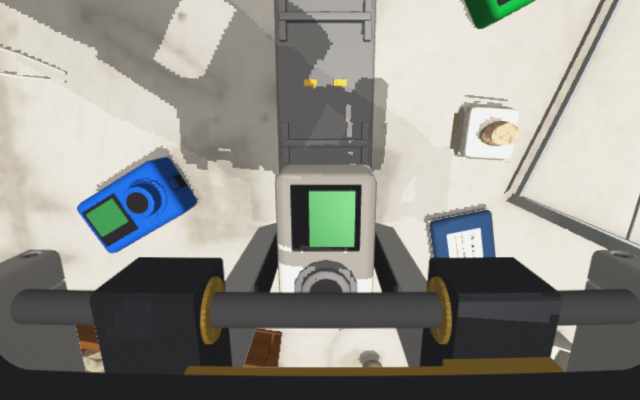

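The wrist view shows logger D held squarely over the end bay, with the dock running up from (325,170) and the held display at (330,217). I'll lower it.

Request:
{"fn": "jog_arm", "kwargs": {"targets": [[4,[0.1,4,-0.1],0],[4,[0.1,7,-0.1],0],[4,[0.1,8.3,-0.1],0],[4,[0.1,8.8,-0.1],0],[4,[0.1,9.1,-0.1],0],[4,[0.1,9.1,-0.1],0],[5.8,[0.1,9.1,-0.1],0],[5.8,[0.1,9.1,-0.1],0]]}}

```text
time_s: 11.8
ee_pos: [0.6191, -0.2539, 0.0381]
eef_rot: [-1.572, -0.002, 0.089]
force: [1.2, -0.3, -0.1]
grip_width: 0.0578
```

Request:
{"fn": "jog_arm", "kwargs": {"targets": [[6.2,[0,0,0],0],[6.2,[0,-3,0],0],[7,[0,-7,0],0],[7,[0,-12,0],0],[7,[0,-14,0],-0.12],[7,[0,-14,0],-0.27],[7,[-3,-14,3],-0.42],[7,[-6,-14,5],-0.57],[7,[-6,-14,5],-0.57]]}}

```text
time_s: 12.7
ee_pos: [0.5517, -0.2073, 0.177]
eef_rot: [-1.569, 0.001, 0.665]
force: [0.7, -0.1, -0.2]
grip_width: 0.0701
```

```bash
cat >> h.py <<'E'
def dock(x,y):
    a=np.radians(5.1); d=np.array([x-610,y+158]); return d@[np.cos(a),np.sin(a)], d@[-np.sin(a),np.cos(a)]
E
python3 - <<'E'
from h import *
c=shot('top','t2.png')
for b in blobs(c,amin=300):
    if b[4][0]<720 and abs(b[4][1])<400: print(*b, 'dock',np.round(dock(*b[4])))
go([444,73,150],80.3)
E
```

```text
[210 199] 578 24.0 [147 120  90] [603.8 282.9] [128.9 209.6] 1.0 0 None dock [ 33. 440.]
[319 200] 687 62.0 [84 82 80] [594.5  12.2] [77.1 53.4] 5.1 665 [593.  14.] dock [ -0. 171.]
[193 264] 352 42.0 [103  80  63] [456.9 321.6] [137.1  38.9] 10.4 225 [436. 317.] dock [-110.  491.]
[340 257] 673 36.0 [120 127 117] [455.5 -36.4] [80.6 50.4] 13.9 93 [474. -32.] dock [-143.  135.]
[295 262] 680 36.0 [134 142 134] [445.4  73.6] [49.9 80.4] 80.2 34 [463.  70.] dock [-143.  245.]
[251 267] 699 36.0 [131 139 131] [435.8 182.5] [50.8 81.2] 87.4 41 [454. 182.] dock [-143.  355.]
shift cm [ 8.6   2.77 28.96] turn -0.742 now [ 553.5 -208.5  177.8] 37.8
```

Request:
{"fn": "jog_arm", "kwargs": {"targets": [[7,[1.5,0,5],-0.15],[7,[3,0,10],-0.3],[7,[4.5,0,14.5],-0.45],[7,[6,1,19],-0.6],[7,[7.3,2,24],-0.742],[7,[8.6,2.8,29],-0.742],[7,[8.6,2.8,29],-0.742],[7,[8.6,2.8,29],-0.742],[7,[8.6,2.8,29],-0.742],[7,[8.6,2.8,29],-0.742]]}}

```text
time_s: 13.75
ee_pos: [0.4457, 0.0717, 0.1492]
eef_rot: [-1.571, -0.0, 1.399]
force: [-0.0, 0.4, -0.2]
grip_width: 0.0697
```

Run:
```python
from h import *
c=shot('wrist'); butt(c,[(464,70)])
c=shot('top')
for b in blobs(c,amin=300):
    if b[4][0]<720 and abs(b[4][1]+200)<120: print(*b, 'dock',np.round(dock(*b[4])))
go([444.2,73,27],80.3)
```

```text
[610 140] 3986 42.0 [107  74  47] [456.3 319. ] [136.   41.8] 7.3 2284 [433. 317.]
[450 159] 5734 37.0 [129 139 123] [434.4 184.1] [50.2 81. ] 87.9 546 [454. 183.]
[326 191] 5196 37.0 [145 157 143] [443.6  73.7] [50. 79.] 80.4 537 [464.  70.]
[202 217] 4292 37.0 [146 160 146] [452.5 -35.8] [77.5 50.3] 14.8 592 [470. -31.]
[287 347] 2603 62.0 [45 43 44] [590.8  14.6] [74.6 49.7] 5.9 2405 [569.  15.]
(464, 70) 409 0.04189736520403453
[423 189] 625 44.0 [122 130 122] [ 619.8 -250.7] [48.1 78.5] 5.3 501 [ 619. -250.] dock [  2. -93.]
[434 253] 666 35.0 [ 53  77 110] [ 459.6 -270.6] [80.7 51.6] 34.4 85 [ 476. -259.] dock [-160.  -99.]
shift cm [ 0.09 12.21  0.14] turn -0.002 now [445.3  71.8 149.1] 80.16
```

Request:
{"fn": "jog_arm", "kwargs": {"targets": [[7,[0.1,5,0.1],0],[7,[0.1,9,0.1],0],[7,[0.1,12.2,0.1],0],[7,[0.1,12.2,0.1],0],[4,[0.1,12.2,0.1],0],[4,[0.1,12.2,0.1],0],[4,[0.1,12.2,0.1],0],[4,[0.1,12.2,0.1],0],[4,[0.1,12.2,0.1],0],[4,[0.1,12.2,0.1],0]]}}

```text
time_s: 14.85
ee_pos: [0.4449, 0.0739, 0.0286]
eef_rot: [-1.574, -0.0, 1.401]
force: [-1.5, -2.3, 9.2]
grip_width: 0.0501
```

Request:
{"fn": "jog_arm", "kwargs": {"targets": [[4,[0,-3,0],0],[4,[0,-8,0],0],[4,[0,-11,0],0],[4,[0,-11,0],0],[4,[0,-11,0],0]]}}

```text
time_s: 15.35
ee_pos: [0.444, 0.074, 0.1374]
eef_rot: [-1.572, -0.0, 1.401]
force: [-0.3, -0.1, -2.9]
grip_width: 0.0499
```

Run:
```python
from h import *
go([609.7,-158.3,135],5.1); print(tool()[1]['grip_width'])
```

```text
shift cm [-20.09   0.27 -20.26] turn 1.312 now [444.   74.  137.4] 80.27
0.04987690891612982
```

Request:
{"fn": "jog_arm", "kwargs": {"targets": [[4,[-3,0,-3],0.14],[4,[-6,0,-6],0.28],[4,[-9,0,-9],0.42],[4,[-12,0,-12],0.56],[4,[-15,0,-15],0.7],[4,[-18,0,-18],0.84],[4,[-20.1,0,-20.3],0.98],[4,[-20.1,0,-20.3],1.12],[4,[-20.1,0,-20.3],1.26],[4,[-20.1,0,-20.3],1.312]]}}

```text
time_s: 16.35
ee_pos: [0.6094, -0.1585, 0.1347]
eef_rot: [-1.57, 0.003, 0.083]
force: [-0.1, 0.4, -1.0]
grip_width: 0.0502
```

Request:
{"fn": "jog_arm", "kwargs": {"targets": [[4,[-20.1,0,-20.3],0],[4,[0,0,0],0]]}}

```text
time_s: 16.55
ee_pos: [0.6036, -0.1697, 0.134]
eef_rot: [-1.57, 0.007, 0.073]
force: [1.3, 0.4, -0.7]
grip_width: 0.0499
```

Run:
```python
from h import *
go([609.7,-158.3,36.5],5.1); print(tool()[1]['grip_width'])
```

```text
shift cm [0.76 9.75 1.08] turn -0.016 now [ 603.6 -169.7  134. ] 4.18
0.049910655950633966
```

I mistyped one row there; the arm made a brief excursion at a safe height and came back. Letting it settle before going on.

Request:
{"fn": "jog_arm", "kwargs": {"targets": [[4,[0,0,0],0],[4,[0,0,0],0],[4,[0,0,0],0]]}}

```text
time_s: 16.85
ee_pos: [0.6096, -0.1583, 0.1358]
eef_rot: [-1.57, 0.002, 0.09]
force: [-0.0, 0.8, -0.8]
grip_width: 0.0496
```

Run:
```python
from h import *
go([609.7,-158.3,36.5],5.1); print(tool()[1]['grip_width'])
```

```text
shift cm [ 0.03  9.93 -0.01] turn 0.001 now [ 609.6 -158.3  135.8] 5.14
0.04962811094904747
```

Request:
{"fn": "jog_arm", "kwargs": {"targets": [[4,[0,4,0],0],[4,[0,7.5,0],0],[4,[0,9,0],0],[4,[0,9.5,0],0],[4,[0,9.9,0],0],[4,[0,9.9,0],0],[5.8,[0,9.9,0],0],[5.8,[0,9.9,0],0],[6.2,[0,9.9,0],0]]}}

```text
time_s: 17.75
ee_pos: [0.6104, -0.1586, 0.0387]
eef_rot: [-1.571, -0.001, 0.089]
force: [-0.0, -0.6, 0.4]
grip_width: 0.0612
```

Request:
{"fn": "jog_arm", "kwargs": {"targets": [[6.2,[0,-3,0],0],[7,[0,-7,0],0],[7,[0,-12,0],0],[7,[-2,-12,3],-0.15],[7,[-4,-12,6],-0.3],[7,[-6,-12,10],-0.45],[7,[-8,-12,14],-0.6],[7,[-10,-12,18],-0.75],[7,[-12,-12,22],-0.9],[7,[-14,-12,26],-1.05]]}}

```text
time_s: 18.75
ee_pos: [0.4464, 0.0893, 0.1584]
eef_rot: [-1.572, -0.001, 1.145]
force: [0.5, 0.8, -0.5]
grip_width: 0.07
```

Run:
```python
from h import *
go([434.8,183.5,140],87.3)
```

```text
shift cm [8.1  1.84 4.95] turn -0.379 now [446.4  89.3 158.4] 65.6
```

Request:
{"fn": "jog_arm", "kwargs": {"targets": [[7,[3,1,2],-0.15],[7,[6,1.8,4],-0.3],[7,[8.1,1.8,5],-0.379],[7,[8.1,1.8,5],-0.379],[7,[8.1,1.8,5],-0.379],[7,[8.1,1.8,5],-0.379]]}}

```text
time_s: 19.35
ee_pos: [0.4362, 0.1817, 0.1402]
eef_rot: [-1.571, -0.0, 1.516]
force: [-0.5, -0.5, 0.1]
grip_width: 0.0702
```

Run:
```python
from h import *
c=shot('wrist'); butt(c,[(455,182)])
c=shot('top')
for b in blobs(c,amin=300):
    if b[4][0]<720 and abs(b[4][1]+120)<180: print(*b, 'dock',np.round(dock(*b[4])))
go([434.8,183.3,27.5],87.3)
```

```text
[489 189] 3243 44.0 [101  67  40] [441.4 319.5] [106.9  41. ] 10.5 2255 [434. 318.]
[327 193] 5515 37.0 [142 154 140] [434.4 184.4] [50.1 80.2] 87.7 570 [454. 183.]
[ 80 224] 5091 37.0 [131 142 130] [452.3 -35.5] [77.5 51. ] 14.0 754 [471. -29.]
(455, 182) 439 0.04197051373581323
[423 189] 628 44.0 [122 130 122] [ 619.8 -250.6] [48.1 78.5] 5.4 496 [ 619. -250.] dock [  2. -93.]
[386 193] 676 44.0 [126 134 126] [ 612.9 -156.5] [50.4 81. ] 5.4 558 [ 612. -156.] dock [3. 1.]
[319 200] 687 62.0 [79 78 75] [594.   13.8] [76.6 50.1] 5.4 665 [593.  14.] dock [ -1. 173.]
[434 253] 666 36.0 [ 53  77 110] [ 460.  -270.6] [80.3 51.2] 32.1 86 [ 476. -259.] dock [-159.  -99.]
[340 257] 675 36.0 [127 135 127] [455.4 -36.5] [80.8 50.3] 14.1 93 [475. -31.] dock [-143.  135.]
shift cm [ 0.15 11.27  0.16] turn -0.008 now [436.3 181.7 140.2] 86.85
```

Request:
{"fn": "jog_arm", "kwargs": {"targets": [[7,[0.2,5,0.1],0],[7,[0.2,9,0.1],0],[7,[0.2,11.3,0.1],0],[7,[0.2,11.3,0.1],0],[4,[0.2,11.3,0.1],0],[4,[0.2,11.3,0.1],0],[4,[0.2,11.3,0.1],0],[4,[0.2,11.3,0.1],0],[4,[0.2,11.3,0.1],0],[4,[0.2,11.3,0.1],0]]}}

```text
time_s: 20.45
ee_pos: [0.4359, 0.1847, 0.0284]
eef_rot: [-1.573, -0.001, 1.518]
force: [-0.9, -3.5, 8.4]
grip_width: 0.05
```

Request:
{"fn": "jog_arm", "kwargs": {"targets": [[4,[0,-3,0],0],[4,[0,-8,0],0],[4,[0,-12,0],0],[4,[0,-12,0],0],[4,[0,-12,0],0]]}}

```text
time_s: 20.95
ee_pos: [0.4352, 0.1846, 0.1475]
eef_rot: [-1.573, -0.001, 1.518]
force: [-0.5, 0.2, -2.2]
grip_width: 0.0498
```

Run:
```python
from h import *
go([600.7,-63.5,145],5.1); print(tool()[1]['grip_width'])
```

```text
shift cm [-23.91   0.27 -17.84] turn 1.429 now [435.2 184.6 147.5] 86.98
0.049751606822205474
```

Request:
{"fn": "jog_arm", "kwargs": {"targets": [[4,[-3,0,-2],0.15],[4,[-6,0,-4],0.3],[4,[-9,0,-6],0.45],[4,[-12,0,-8.5],0.6],[4,[-15,0,-11],0.75],[4,[-18,0,-13],0.9],[4,[-21,0,-15.5],1.05],[4,[-23.9,0,-17.8],1.2],[4,[-23.9,0,-17.8],1.35],[4,[-23.9,0,-17.8],1.429]]}}

```text
time_s: 21.95
ee_pos: [0.5997, -0.0644, 0.1443]
eef_rot: [-1.57, 0.004, 0.082]
force: [-0.3, 0.6, -2.1]
grip_width: 0.05
```

Request:
{"fn": "jog_arm", "kwargs": {"targets": [[4,[0,0,0],0],[4,[0,0,0],0],[4,[0,0,0],0]]}}

```text
time_s: 22.25
ee_pos: [0.6, -0.0632, 0.1464]
eef_rot: [-1.571, 0.001, 0.091]
force: [0.5, -0.6, -1.3]
grip_width: 0.05
```

Run:
```python
from h import *
go([600.7,-63,36.5],5.1); print(tool()[1]['grip_width'])
```

```text
shift cm [8.000e-02 1.099e+01 1.000e-02] turn 0.002 now [600.  -63.2 146.4] 5.23
0.04996009313784542
```

Request:
{"fn": "jog_arm", "kwargs": {"targets": [[4,[0.1,4,0],0],[4,[0.1,8.5,0],0],[4,[0.1,10,0],0],[4,[0.1,10.5,0],0],[4,[0.1,10.95,0],0],[4,[0.1,10.95,0],0],[5.8,[0.1,10.95,0],0],[5.8,[0.1,10.95,0],0],[6.2,[0.1,10.95,0],0]]}}

```text
time_s: 23.15
ee_pos: [0.6016, -0.0634, 0.0383]
eef_rot: [-1.571, -0.001, 0.089]
force: [0.1, 0.3, -0.6]
grip_width: 0.0613
```

Request:
{"fn": "jog_arm", "kwargs": {"targets": [[6.2,[0,-3,0],0],[7,[0,-7,0],0],[7,[0,-12,0],0],[7,[-3,-12,0],-0.15],[7,[-6,-12,1],-0.3],[7,[-9,-12,2],-0.45],[7,[-12,-12,3],-0.6],[7,[-14,-12,4],-0.75],[7,[-14,-12,4],-0.9],[7,[-14,-12,4],-1.05]]}}

```text
time_s: 24.15
ee_pos: [0.458, -0.0358, 0.1582]
eef_rot: [-1.572, -0.0, 1.145]
force: [-0.5, -0.4, -0.2]
grip_width: 0.0701
```

Run:
```python
from h import *
go([453.5,-36.2,130],104.2)
```

```text
shift cm [-0.22  2.82  0.4 ] turn -0.673 now [458.  -35.8 158.2] 65.63
```

Request:
{"fn": "jog_arm", "kwargs": {"targets": [[7,[-0.2,1,0.4],-0.15],[7,[-0.2,2,0.4],-0.3],[7,[-0.2,2.8,0.4],-0.45],[7,[-0.2,2.8,0.4],-0.6],[7,[-0.2,2.8,0.4],-0.673],[7,[-0.2,2.8,0.4],-0.673],[7,[-0.2,2.8,0.4],-0.673]]}}

```text
time_s: 24.85
ee_pos: [0.4539, -0.0361, 0.1297]
eef_rot: [-1.571, 0.0, 1.81]
force: [0.0, 0.1, -0.1]
grip_width: 0.0693
```

Run:
```python
from h import *
c=shot('wrist'); butt(c,[(474,-31)])
c=shot('top')
for b in blobs(c,amin=300):
    if b[4][0]<720 and abs(b[4][1]+120)<180: print(*b, 'dock',np.round(dock(*b[4])))
go([453.8,-36.3,27.5],104.2)
```

```text
[ 43 139] 6966 37.0 [ 36  80 125] [ 459.2 -269.3] [80.7 50.6] 34.7 1105 [ 474. -256.]
[324 198] 5920 37.0 [122 132 117] [453.4 -36.5] [78.9 50.1] 14.4 887 [472. -32.]
[261 348] 3433 45.0 [135 144 135] [600.7 -59.6] [48.2 80.1] 8.6 3041 [595. -61.]
[346 347] 2499 62.0 [37 35 36] [585.   13.3] [63.1 50.2] 5.1 2387 [563.  10.]
(474, -31) 499 0.05091656304159051
[423 189] 622 44.0 [124 132 124] [ 619.7 -250.1] [48.4 78.1] 5.5 497 [ 619. -251.] dock [  1. -93.]
[386 192] 679 44.0 [127 135 127] [ 613.  -158.9] [50.2 86.5] 5.1 562 [ 613. -156.] dock [ 3. -1.]
[319 200] 686 62.0 [79 78 75] [594.1  14. ] [76.7 50. ] 5.5 665 [593.  14.] dock [ -1. 173.]
[348 196] 667 44.0 [127 135 127] [604.3 -60.5] [50.7 80.6] 5.8 558 [604. -60.] dock [ 3. 98.]
[434 253] 666 36.0 [ 53  78 111] [ 459.7 -270.2] [80.4 51.2] 34.6 80 [ 477. -259.] dock [-160.  -98.]
shift cm [-1.000e-02  1.021e+01  1.000e-02] turn -0.009 now [453.8 -36.2 129.6] 103.71
```

Request:
{"fn": "jog_arm", "kwargs": {"targets": [[7,[0,5,0],0],[7,[0,9,0],0],[7,[0,10.2,0],0],[7,[0,10.2,0],0],[4,[0,10.2,0],0],[4,[0,10.2,0],0],[4,[0,10.2,0],0],[4,[0,10.2,0],0],[4,[0,10.2,0],0],[4,[0,10.2,0],0]]}}

```text
time_s: 25.95
ee_pos: [0.4546, -0.0363, 0.0288]
eef_rot: [-1.573, 0.001, 1.812]
force: [-1.5, -0.1, 8.5]
grip_width: 0.0495
```

Request:
{"fn": "jog_arm", "kwargs": {"targets": [[4,[0,-3,0],0],[4,[0,-8,0],0],[4,[0,-13,0],0],[4,[0,-13,0],0],[4,[0,-13,0],0]]}}

```text
time_s: 26.45
ee_pos: [0.454, -0.0361, 0.1582]
eef_rot: [-1.573, 0.001, 1.812]
force: [-0.2, -0.5, -1.8]
grip_width: 0.05
```

Run:
```python
from h import *
go([602.5,283,150],90.8); print(tool()[1]['grip_width'])
```

```text
shift cm [ 27.44   0.85 -22.05] turn 0.227 now [454.  -36.1 158.2] 103.82
0.0500455459804114
```

Request:
{"fn": "jog_arm", "kwargs": {"targets": [[4,[3.5,0,-2.8],0.03],[4,[7,0,-5.6],0.06],[4,[10.5,0,-8.4],0.1],[4,[14,0,-11.2],0.15],[4,[17.5,0,-14],0.2],[4,[21,0,-16.8],0.227],[4,[24.5,0,-19.6],0.227],[4,[27.4,0,-22],0.227],[4,[27.4,0.8,-22],0.227],[4,[27.4,0.8,-22],0.227]]}}

```text
time_s: 27.45
ee_pos: [0.6007, 0.2823, 0.1456]
eef_rot: [-1.566, 0.002, 1.586]
force: [0.0, 0.3, -2.5]
grip_width: 0.0502
```

Request:
{"fn": "jog_arm", "kwargs": {"targets": [[4,[0,0,0],0],[4,[0,0,0],0]]}}

```text
time_s: 27.65
ee_pos: [0.6018, 0.2814, 0.1495]
eef_rot: [-1.571, 0.0, 1.584]
force: [0.1, 0.3, -1.6]
grip_width: 0.0497
```

Run:
```python
from h import *
go([602.5,283,33.5],90.8); print(tool()[1]['grip_width'])
```

```text
shift cm [ 0.16 11.6  -0.07] turn -0.001 now [601.8 281.4 149.5] 90.75
0.04972617194247814
```

Request:
{"fn": "jog_arm", "kwargs": {"targets": [[4,[0.1,5,0],0],[4,[0.1,9,0],0],[4,[0.1,10.6,0],0],[4,[0.1,11.2,0],0],[4,[0.1,11.6,0],0],[4,[0.1,11.6,0],0],[5.8,[0.1,11.6,0],0],[5.8,[0.1,11.6,0],0],[6.2,[0.1,11.6,0],0]]}}

```text
time_s: 28.55
ee_pos: [0.6023, 0.2837, 0.0343]
eef_rot: [-1.572, -0.0, 1.585]
force: [0.8, 0.1, -0.3]
grip_width: 0.0609
```

Request:
{"fn": "jog_arm", "kwargs": {"targets": [[6.2,[0,-3,0],0],[6,[0,-8,0],0],[6,[0,-12,0],0],[6,[0,-12,4],0],[6,[0,-12,8],0],[6,[0,-12,12],0],[6,[0,-12,14],0],[6,[0,-12,14],0],[6,[0,-12,14],0]]}}

```text
time_s: 29.45
ee_pos: [0.4625, 0.2817, 0.1542]
eef_rot: [-1.572, -0.001, 1.585]
force: [0.5, -0.6, -0.4]
grip_width: 0.0599
```

Run:
```python
from h import *
c=shot('wrist','w3.png'); P=cloud(c)
for b in blobs(c,amin=900): print(*b)
# stylus handle: heights 40..46 ; tip
z=P[:,:,2]; m=(z>.034)&(z<.06)&(abs(P[:,:,1]-.32)<.04)&(abs(P[:,:,0]-.47)<.12)
print(m.sum(),cv2.minAreaRect((P[m][:,:2]*1000).astype(np.float32)))
print(tool()[0][:3,3])
```

```text
[368 166] 2792 44.0 [101  69  41] [456.  322.4] [135.5  41.4] 10.0 2193 [434. 318.]
[325 346] 1982 42.0 [154 161 154] [613.4 284.9] [49.  50.5] 2.1 1668 [609. 285.]
2553 ((490.38079833984375, 314.3154602050781), (54.758827209472656, 202.38442993164062), 86.79251861572266)
[0.46277848 0.28159641 0.15385144]
```

View pics/w3.png

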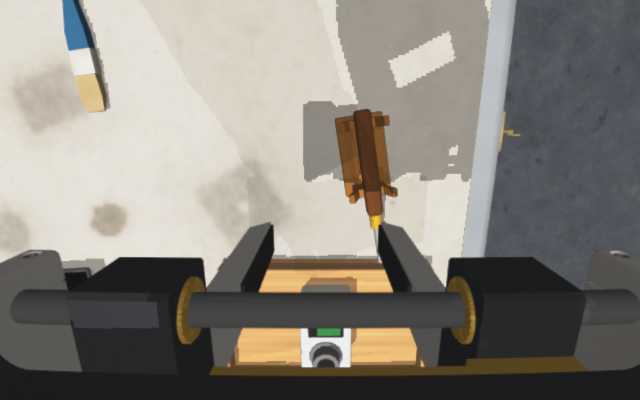

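Logger C lies in the tray at (326,345) with its button out. The stylus handle is the dark bar from (362,112) to (375,217), with the brass collar at (376,222). I'll fit the handle axis.

Run:
```python
from h import *
c=shot('wrist'); P=cloud(c)
img=c['img'].astype(int); z=P[:,:,2]
for v,u in [(130,365),(160,368),(200,373),(222,377),(118,385)]: print((u,v),img[v,u],np.round(P[v,u]*1000,1))
m=(z>.040)&(z<.052)&(abs(P[:,:,1]-.32)<.05)&(P[:,:,0]<.485)&(P[:,:,0]>.37)&(img.sum(2)<170)&(img[:,:,0]<95)
n,l,st,ce=cv2.connectedComponentsWithStats(m.astype(np.uint8)); i=1+st[1:,4].argmax(); q=P[l==i][:,:2]*1000
print(st[i],cv2.minAreaRect(q.astype(np.float32)))
qm=q.mean(0); w,V=np.linalg.eigh(np.cov((q-qm).T)); print(qm,np.degrees(np.arctan2(V[1,1],V[0,1])))
b=(img[:,:,0]>130)&(img[:,:,2]<60)&(abs(P[:,:,1]-.32)<.05)&(abs(P[:,:,0]-.5)<.05); print('brass',np.nanmean(P[b],0),np.argwhere(b).mean(0))
```

```text
(365, 130) [77 48 31] [406.  313.7  43.8]
(368, 160) [78 49 32] [430.1 317.1  44.7]
(373, 200) [128  77  45] [464.  322.8  44.6]
(377, 222) [238 198  62] [483.8 327.4  43.5]
(385, 118) [120  80  42] [396.3 329.   45.7]
[ 354  110   27   81 1223] ((423.32049560546875, 316.2759704589844), (67.17630767822266, 14.089838981628418), 10.456871032714844)
[422.9942538  316.06997466] -169.1401925268006
brass [0.46816008 0.3169728  0.03019058] [201.00680272 364.36734694]
```

Run:
```python
from h import *
go([434.5,318.4,37],100.5)
```

```text
shift cm [ 3.72 11.66  2.79] turn -0.169 now [462.8 281.5 153.6] 90.79
```

Request:
{"fn": "jog_arm", "kwargs": {"targets": [[5,[3.7,0,2.8],-0.13],[5,[3.7,0,2.8],-0.169],[5,[3.7,4,2.8],-0.169],[5,[3.7,8,2.8],-0.169],[5,[3.7,10,2.8],-0.169],[5,[3.7,11,2.8],-0.169],[5,[3.7,11.7,2.8],-0.169],[5,[3.7,11.7,2.8],-0.169]]}}

```text
time_s: 30.35
ee_pos: [0.4338, 0.3181, 0.0364]
eef_rot: [-1.571, 0.0, 1.754]
force: [-0.8, 0.5, -0.1]
grip_width: 0.05
```

Request:
{"fn": "jog_arm", "kwargs": {"targets": [[0.6,[0,0,0],0],[0.6,[0,0,0],0],[0.6,[0,0,0],0],[0.6,[0,0,0],0],[0.6,[0,0,0],0],[0.6,[0,0,0],0],[0.6,[0,0,0],0],[0.6,[0,0,0],0]], "grip_force": 30}}

```text
time_s: 31.15
ee_pos: [0.4335, 0.3182, 0.0367]
eef_rot: [-1.571, -0.0, 1.754]
force: [-0.7, 0.3, 4.5]
grip_width: 0.0136
```

Request:
{"fn": "jog_arm", "kwargs": {"targets": [[0.6,[0,-3,0],0],[0.6,[0,-7,0],0],[0.6,[0,-11,0],0],[0.6,[0,-11,0],0],[0.6,[0,-11,0],0]]}}

```text
time_s: 31.65
ee_pos: [0.4335, 0.3181, 0.1465]
eef_rot: [-1.572, -0.0, 1.754]
force: [-0.2, 0.4, -0.5]
grip_width: 0.0138
```

Run:
```python
from h import *
go([430,-1,146],95.2); print(tool()[1]['grip_width'])
```

```text
shift cm [-31.32   0.04   6.15] turn 0.092 now [433.5 318.1 146.5] 100.49
0.013776791818590506
```

Request:
{"fn": "jog_arm", "kwargs": {"targets": [[0.6,[-4,0,0.8],0.05],[0.6,[-8,0,1.6],0.092],[0.6,[-12,0,2.4],0.092],[0.6,[-16,0,3.2],0.092],[0.6,[-20,0,4],0.092],[0.6,[-24,0,4.8],0.092],[0.6,[-28,0,5.5],0.092],[0.6,[-31.3,0,6.1],0.092],[0.6,[-31.3,0,6.1],0.092],[0.6,[-31.3,0,6.1],0.092]]}}

```text
time_s: 32.65
ee_pos: [0.4299, -0.001, 0.1452]
eef_rot: [-1.568, -0.001, 1.66]
force: [0.8, -0.0, -0.5]
grip_width: 0.014
```

Request:
{"fn": "jog_arm", "kwargs": {"targets": [[0.6,[0,5,0],0],[0.6,[0,7,0],0],[0.6,[0,7,0],0],[0.6,[0,7,0],0]]}}

```text
time_s: 33.05
ee_pos: [0.4305, 0.0, 0.0767]
eef_rot: [-1.57, -0.0, 1.663]
force: [-0.2, 0.6, -0.6]
grip_width: 0.0137
```

Run:
```python
from h import *
c=shot('wrist','w4.png'); P=cloud(c); z=P[:,:,2]
T,o=tool(); print(o['ee_pos'],o['grip_width'])
s=shot('side','s4.png'); cv2.imwrite('pics/s4c.png',cv2.resize(s['img'][150:300,200:420,::-1],None,fx=3,fy=3,interpolation=cv2.INTER_CUBIC))
t=shot('top'); 
for b in blobs(t,amin=300):
    if b[4][0]<720 and abs(b[4][1])<400: print(*b, 'dock',np.round(dock(*b[4])))
# head from wrist: front face & top front edge
m=(z>.056)&(z<.068)&(abs(P[:,:,1]-.012)<.05)&(P[:,:,0]>.54); print('head',m.sum(),cv2.minAreaRect((P[m][:,:2]*1000).astype(np.float32)))
# stylus tip region
m=(abs(P[:,:,1]-.01)<.02)&(P[:,:,0]>.47)&(P[:,:,0]<.54)&(z>.06)&(z<.1); q=P[m]*1000; print(len(q),q.max(0) if len(q) else 0)
if len(q):
  for a in range(474,540,8):
    k=q[abs(q[:,0]-a)<4]; print(a,len(k),np.round(np.median(k,0),1) if len(k) else '')
go([436,-0.8,36],95.2)
```

```text
[ 4.30991275e-01 -1.88333678e-04  7.73120453e-02] 0.013448571472865547
[210 199] 565 24.0 [138 113  85] [603.6 283.2] [129.1 210.4] 0.8 0 None dock [ 33. 440.]
[423 189] 627 44.0 [122 130 122] [ 620.1 -250.9] [48.5 79.9] 5.3 497 [ 619. -250.] dock [  2. -93.]
[386 193] 679 44.0 [125 133 125] [ 612.7 -156.8] [50.3 81.5] 5.1 564 [ 612. -156.] dock [3. 1.]
[210 199] 693 41.0 [120 126 117] [601.9 282.5] [77.1 50.2] 1.2 354 [603. 283.] dock [ 31. 439.]
[319 200] 684 62.0 [78 77 74] [594.2  13.9] [76.8 50. ] 5.2 661 [593.  14.] dock [ -0. 173.]
[348 196] 677 44.0 [125 133 125] [604.3 -60.3] [51.  80.3] 5.8 576 [603. -60.] dock [ 3. 98.]
[434 253] 669 36.0 [ 52  76 109] [ 459.7 -270.6] [80.8 51.3] 32.8 85 [ 476. -259.] dock [-160.  -99.]
head 0 ((0.0, 0.0), (0.0, 0.0), 0.0)
591 [502.94756418  11.45665498  85.77183643]
474 123 [475.9   5.5  82.7]
482 249 [482.    5.6  82. ]
490 102 [490.9   6.4  80.2]
498 115 [497.5   6.9  79.8]
506 2 [502.8   4.5  77.2]
514 0 
522 0 
530 0 
538 0 
shift cm [-0.08  4.16 -0.47] turn 0.001 now [431.2  -0.5  77.6] 95.26
```

View pics/w4.png

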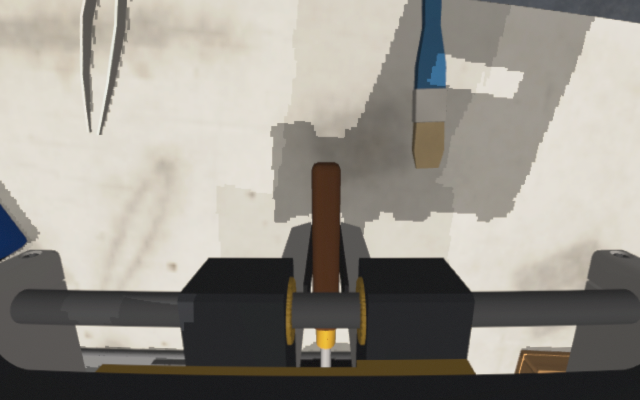

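View pics/s4c.png

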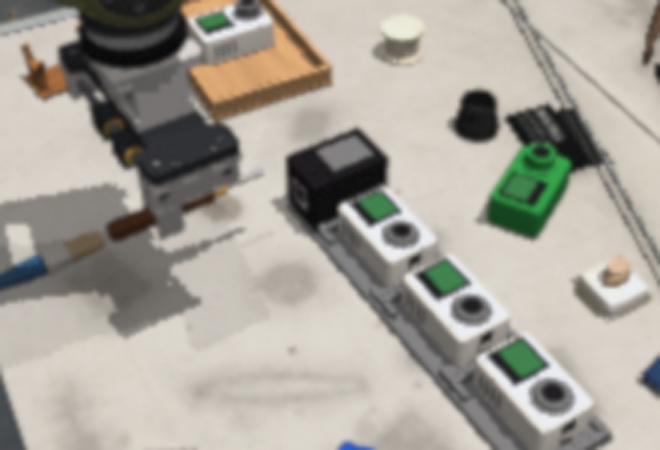

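The side view shows three loggers in their bays with buttons in and logger C in the tray. The stylus is held level, tip at crop pixel (262,174), and the sync hole is at about (300,192). I'll check the hole position by projection and pixel brightness.

Run:
```python
from h import *
s=shot('side')
a=np.radians(5.2); ax=np.array([np.cos(a),np.sin(a),0]); T,o=tool()
print('mouth',px(s,[[.5566,.0102,.036]]),'button',px(s,[np.array([.5566,.0102,.036])+.008*ax]),'tip pred',px(s,[o['ee_pos']+.091*ax]))
g=s['img'][202:228,288:316].astype(int); print(g.min(2)); 
cv2.imwrite('pics/s5.png',cv2.resize(s['img'][185:235,265:335,::-1],None,fx=10,fy=10,interpolation=cv2.INTER_NEAREST))
```

```text
mouth [[300.54575847 213.88821557]] button [[303.19402697 212.76484846]] tip pred [[287.67831877 206.68157853]]
[[195 194 196 197 198 197 182 128  75  47  34  31  30  30  29  30  30  34
   57  91 117 128 129 130 130 130 130 129]
 [196 196 196 197 198 197 180 109  46  30  28  28  29  29  29  29  27  29
   36  62  96 119 127 129 129 129 129 128]
 [197 197 196 196 196 197 179 110  42  26  29  29  29  30  29  29  29  29
   29  39  64  97 119 127 129 126 120 114]
 [198 198 197 197 196 196 180 113  44  20  23  29  29  29  30  28  29  31
   28  29  39  66  99 118 118 109  90  73]
 [198 198 198 198 197 196 180 114  45  16  17  24  28  29  29  30  28  28
   28  28  29  40  68  94  88  68  51  38]
 [194 199 199 200 199 197 181 115  46  15  15  20  27  28  30  30  27  25
   27  28  28  29  39  53  48  37  32  30]
 [192 201 200 200 200 198 182 119  52  25  19  16  19  27  29  28  27  28
   28  30  28  27  27  30  32  28  28  25]
 [200 202 202 201 201 199 186 128  65  42  39  25  16  22  28  29  28  27
   28  30  28  28  25  25  25  22  20  16]
 [203 203 202 201 201 200 188 133  67  50  56  40  2
[... 1354 characters left out ...]
206 206 204 202 201 199 182 145 123 112  94  71  50  29  15  11  12  14
   15  16  17  21  31  48  74 100 117 152]
 [205 205 203 203 202 201 193 160 133 122 111  91  68  47  29  13  12  16
   22  30  37  49  69  87 101 102  97 113]
 [203 203 203 203 201 201 198 184 157 133 123 111  83  64  47  27  18  23
   50  77  81  90 103 104  97  94  85  94]
 [202 201 202 203 203 201 200 198 185 157 132 119 100  77  63  47  26  37
   83 121 118 108  96  80  76  87  80  85]
 [201 199 199 202 202 201 201 201 199 183 148 128 117  97  76  64  45  45
   84 119 114  93  73  62  69  85  79  81]
 [197 193 193 199 202 202 202 202 202 193 166 151 144 124  99  78  68  66
   76 106 117 104  86  74  77  83  79  81]]
```

View pics/s5.png

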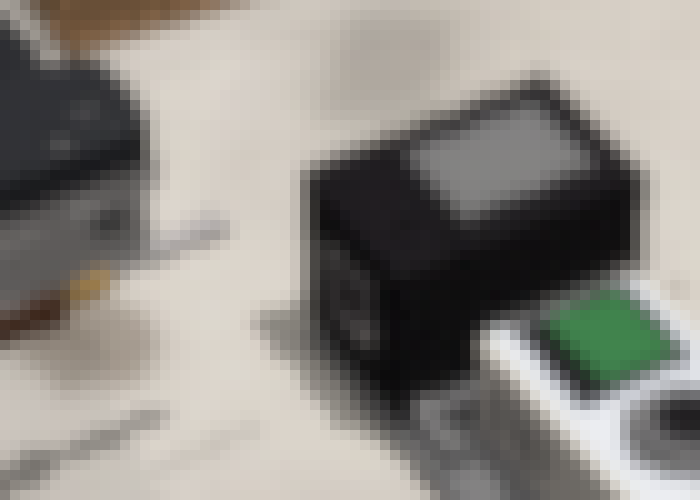

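Request:
{"fn": "jog_arm", "kwargs": {"targets": [[0.6,[-0.1,2,0],0],[0.6,[-0.1,4.1,0],0],[0.6,[-0.1,4.1,-1],0],[0.6,[-0.1,4.1,-2],0],[0.6,[-0.1,4.1,-3],0],[0.6,[-0.1,4.1,-3.5],0],[0.6,[-0.1,4.1,-3.9],0],[0.6,[-0.1,4.1,-3.9],0],[0.6,[-0.1,4.1,-3.9],0]]}}

```text
time_s: 34.15
ee_pos: [0.4693, 0.0018, 0.0355]
eef_rot: [-1.571, -0.0, 1.662]
force: [-0.4, -0.6, -0.9]
grip_width: 0.0139
```

Run:
```python
from h import *
go([466,2,36],95.2); o=tool()[1]; print(o['force'],o['grip_width'])
```

```text
shift cm [ 0.05 -0.05  0.32] turn 0.0 now [469.3   1.8  35.5] 95.23
[-0.44765414 -0.57983451 -0.94430939] 0.01389341090743814
```

Request:
{"fn": "jog_arm", "kwargs": {"targets": [[0.6,[0,0,-0.3],0],[0.6,[0,0,-0.6],0],[0.6,[0,0,-0.8],0],[0.6,[0,0,-0.95],0],[0.6,[0,0,-1.05],0],[0.6,[0,0,-1.05],0],[0.6,[0,0,-1.05],0]]}}

```text
time_s: 34.85
ee_pos: [0.4781, 0.0027, 0.0347]
eef_rot: [-1.566, -0.001, 1.662]
force: [-12.0, -1.2, 2.4]
grip_width: 0.0135
```

Request:
{"fn": "jog_arm", "kwargs": {"targets": [[0.6,[0,0,-0.1],0],[0.6,[0,0,-0.1],0],[0.6,[0,0,1],0],[0.6,[0,0,3],0],[0.6,[0,0,5],0],[0.6,[0,-4,5],0],[0.6,[0,-8,5],0],[0.6,[0,-11,5],0],[0.6,[0,-11,5],0],[0.6,[0,-11,5],0]]}}

```text
time_s: 35.85
ee_pos: [0.4302, -0.0018, 0.1454]
eef_rot: [-1.572, 0.0, 1.662]
force: [-0.1, -0.5, -1.5]
grip_width: 0.0136
```

Run:
```python
from h import *
go([433.5,318.2,146],100.5); o=tool()[1]; print(o['force'],o['grip_width'])
c=shot('wrist'); P=cloud(c); T,o=tool()
# handle in tool frame: back end
img=c['img'].astype(int); q=(P-T[:3,3])@T[:3,:3]
m=(abs(q[:,:,0])<.012)&(abs(q[:,:,1])<.02)&(q[:,:,2]>.012)&(q[:,:,2]<.08); k=q[m]*1000
print(len(k),k.min(0),k.max(0)); 
for a in range(15,50,6):
    j=k[abs(k[:,2]-a)<3]; print(a,np.round(np.median(j,0),1) if len(j) else '')
```

```text
shift cm [31.84 -0.06 -3.25] turn -0.092 now [430.2  -1.8 145.4] 95.22
[-0.11845938 -0.53682367 -1.51053192] 0.013574514929643065
1938 [ -6.11829119 -10.32397387  12.00833299] [ 7.94262787  2.10570644 44.87320407]
15 [ 1.2 -8.4 15. ]
21 [ 1.2 -8.3 21. ]
27 [ 0.7 -8.2 27.1]
33 [ 0.7 -8.2 33.2]
39 [ 1.2 -8.1 39.1]
45 [ 1.2 -7.  43.8]
```

Request:
{"fn": "jog_arm", "kwargs": {"targets": [[0.6,[4,0,-0.4],0],[0.6,[8,0,-0.8],0],[0.6,[12,0,-1.2],0],[0.6,[16,0,-1.6],0],[0.6,[20,0,-2],-0.03],[0.6,[24,0,-2.4],-0.06],[0.6,[28,0,-2.8],-0.092],[0.6,[31.8,0,-3.25],-0.092],[0.6,[31.8,0,-3.25],-0.092],[0.6,[31.8,0,-3.25],-0.092]]}}

```text
time_s: 36.9
ee_pos: [0.4328, 0.3178, 0.1436]
eef_rot: [-1.568, 0.001, 1.755]
force: [0.5, 0.5, -0.3]
grip_width: 0.014
```

Request:
{"fn": "jog_arm", "kwargs": {"targets": [[0.6,[0,0,0],0],[0.6,[0,0,0],0]]}}

```text
time_s: 37.1
ee_pos: [0.4336, 0.3168, 0.1451]
eef_rot: [-1.57, 0.0, 1.753]
force: [-0.1, -0.7, -0.2]
grip_width: 0.0139
```

Run:
```python
from h import *
go([433.5,318.2,37],100.5); o=tool()[1]; print(o['grip_width'])
```

```text
shift cm [ 0.14 10.81 -0.02] turn -0.001 now [433.6 316.8 145.1] 100.43
0.013902608811671598
```

Request:
{"fn": "jog_arm", "kwargs": {"targets": [[0.6,[0.1,4,0],0],[0.6,[0.1,8,0],0],[0.6,[0.1,9.5,0],0],[0.6,[0.1,10.3,0],0],[0.6,[0.1,10.8,0],0],[0.6,[0.1,10.8,0],0],[3,[0.1,10.8,0],0],[3,[0.1,10.8,0],0],[4.5,[0.1,10.8,0],0],[4.5,[0.1,10.8,0],0]]}}

```text
time_s: 38.1
ee_pos: [0.4334, 0.3189, 0.0378]
eef_rot: [-1.571, -0.0, 1.754]
force: [0.5, 0.5, -0.5]
grip_width: 0.0421
```

Request:
{"fn": "jog_arm", "kwargs": {"targets": [[4.5,[0,0,0],0],[4.5,[0,-4,0],0],[4.5,[0,-8,0],0],[4.5,[0,-13,0],0],[4.5,[0,-16,0],0],[4.5,[-3,-16,4],0],[4.5,[-3,-16,8],0],[4.5,[-3,-16,8],0],[4.5,[-3,-16,8],0]]}}

```text
time_s: 39.0
ee_pos: [0.3601, 0.2749, 0.1981]
eef_rot: [-1.572, -0.0, 1.755]
force: [1.0, 0.6, 0.3]
grip_width: 0.0449
```

Run:
```python
from h import *
print(tool()[1]['ee_pos'])
t=shot('top','t6.png'); P=cloud(t)
for b in blobs(t,amin=200):
    if b[4][0]<800 and abs(b[4][1])<400: print(*b, 'dock',np.round(dock(*b[4])))
s=shot('side','s6.png'); c=shot('wrist','w6.png')
for b in blobs(c,amin=500): print(*b)
cv2.imwrite('pics/end.png',np.vstack([s['img'][130:310,130:450,::-1],np.zeros((4,320,3),np.uint8),cv2.resize(c['img'],(320,200))[:,:,::-1]]))
```

```text
[0.36014471 0.27490823 0.19805971]
[187 128] 638 36.0 [50 69 99] [787.9 346.7] [51.6 81.9] 58.9 94 [803. 337.] dock [222. 487.]
[348 142] 620 36.0 [ 62 103  66] [744.9 -62.9] [81.  50.6] 33.8 88 [760. -52.] dock [143.  83.]
[247 137] 237 34.0 [166 170 156] [759.1 193.7] [43.7 41.8] 43.8 0 None dock [180. 337.]
[210 199] 577 24.0 [134 110  82] [603.5 283. ] [129.1 209.1] 0.7 0 None dock [ 33. 440.]
[423 189] 627 44.0 [118 126 118] [ 619.8 -250.9] [48.  78.9] 5.0 493 [ 619. -251.] dock [  2. -93.]
[386 193] 678 44.0 [122 130 122] [ 612.6 -156.5] [50.4 81.4] 5.2 559 [ 612. -155.] dock [3. 1.]
[210 199] 692 41.0 [117 123 115] [602.  282.7] [77.4 51.5] 1.9 351 [603. 282.] dock [ 31. 440.]
[319 200] 687 62.0 [76 75 73] [594.2  13.9] [76.7 49.9] 5.1 665 [593.  14.] dock [ -0. 173.]
[348 196] 674 44.0 [123 130 123] [604.  -60.3] [50. 81.] 5.2 577 [604. -60.] dock [ 3. 98.]
[193 265] 349 42.0 [90 69 53] [456.9 321.7] [137.   39.3] 10.2 225 [437. 318.] dock [-110.  491.]
[434 253] 664 36.0 [ 51  75 107] [ 459.6 -270.3] [80.1 50.5] 34.0 84 [ 476. -259.] dock [-160.  -98.]
[352 255] 1466 44.0 [126  79  46] [428.5 315.3] [78.5 40.2] 13.0 1090 [428. 317.]
[ 88 344] 803 38.0 [27 27 28] [594.3  39. ] [70.1  4.2] 5.8 308 [591.  39.]
[339 338] 849 25.0 [187 150 100] [533.1 315.8] [153.7  49.7] 79.2 4 [516. 335.]
[298 356] 868 38.0 [151 150 142] [566.  283.3] [19.  49.8] 10.7 231 [569. 281.]
```

View pics/end.png

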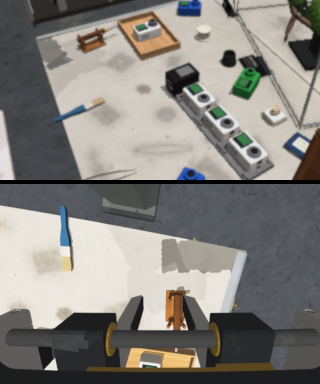

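Run:
```python
from h import *
t=shot('top'); P=cloud(t)
for n,(x,y) in dict(D=(619.8,-250.9),B=(612.6,-156.5),A=(604,-60.3),C=(602,282.7)).items():
    m=np.hypot(P[:,:,0]-x/1e3,P[:,:,1]-y/1e3)<.045; z=P[m][:,2]; z=z[(z>.036)&(z<.08)]; print(n,np.percentile(z,[50,90,97,100]).round(4))
ctrl.hand_in()
```

```text
D [0.044  0.0475 0.0493 0.0515]
B [0.044  0.0478 0.0496 0.0518]
A [0.0441 0.0476 0.0502 0.0526]
C [0.0415 0.0526 0.0556 0.0586]
the job is handed in; nothing more can be done
```

The job is finished and handed in at about 39 s of the 210 s limit. I found four loggers on the worktop, all white; the fifth was absent.

- **Testing and sorting:** I pressed every button to its stop. Three buttons stayed in, and those loggers lie flat in the three dock bays. One sprang back, and that logger lies flat in the repair tray.
- **Sync button:** The stylus tip went about 12 mm into the hole and met a hard stop at about 12 N. I judged the button fully in from that depth and force, because I had no reading of its travel.
- **Stylus:** It is back on its rest.

The last camera checks before handing in showed:

- **Dock:** The logger centres are within about 3 mm of the bay centres. Their caps measured about 49–50 mm high, which matches buttons in on the 8 mm plate.
- **Tray:** The logger's cap measured about 55 mm high, which matches its button out.
- **Stylus and bystanders:** The stylus outline matches the start to within the measuring error. The reel had not moved; I saw the loupe and egg box only in the final picture and did not measure them.
- **Gripper:** It stood clear of everything.

No check failed. I mistyped one row of a move while carrying the second logger. The arm swung aside briefly at a safe height, came back and touched nothing.

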